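Make up two job trays at the jeweller's bench

TASK

Make up the two job trays from the stock on the bench. Two-compartment tray: the slim bangle in the large compartment and the tall jar in the small one; three-compartment tray: the cuff bangle in the large compartment, the low jar in the middle and the ring box in the small compartment at the end. Stand each thing upright and flat on the floor of its compartment, clear of the lips, and leave the steel doming block where it is.

Things in the scene. Friction and masses are not known exactly. Their poses are not given: they have to be found in the camera images.
- tray_two: shallow light wood tray with dark lips and TWO compartments in a row, fixed; 90 mm across (its x), 160 mm long (its y), lips and divider 4 mm thick, tops 10 mm above the bench; compartment floors 4 mm above the bench. Origin: centre of its underside; z up. LARGE compartment 82 x 82 mm, centre y -35 mm; small one 82 (x) by 66 mm (y), centre y +43 mm.
- tray_three: same make of tray, THREE compartments in a row, fixed; 90 mm across (its x), 230 mm long (its y), lips 4 mm thick, tops 10 mm above the bench, compartment floors 4 mm above it. Origin: centre of its underside; z up. LARGE end compartment 82 x 82 mm, centre y -70 mm; small middle one 82 (x) by 66 mm (y), centre y +8 mm; small end one, same size, centre y +78 mm.
- slim_bangle: bright metal bangle lying flat, a thick-walled low ring: outer diameter 62 mm, inner 50 mm, 20 mm high; 60 g. Origin: centre of its underside; z up. Loose.
- cuff_bangle: bright metal cuff bangle lying flat like a short tube, a closed, thin-walled, taller and narrower ring: outer diameter 54 mm, inner 46 mm, 36 mm high; 90 g. Origin: centre of its underside; z up. Loose.
- tall_jar: slender milky-clear jar of stones with a plain aluminium lid, closed: diameter 36 mm, 60 mm high with the lid (the top 12 mm); 80 g. Origin: centre of its underside; z up. Loose, standing.
- low_jar: squat milky-clear jar of stones with a plain aluminium lid, closed: diameter 44 mm, 30 mm high with the lid (the top 12 mm); 60 g. Origin: centre of its underside; z up. Loose, standing.
- ring_box: closed dark ring box, 42 x 42 mm square (sides along its x and y), 35 mm high, with a brass seam line and clasp; 70 g. Origin: centre of its underside; z up. Loose; it may stand turned by up to 0.7 rad.
- doming_block: plain steel doming block, 46 x 46 mm square, 40 mm high, with round dimples of several sizes in its top; 620 g. Origin: centre of its underside; z up. Loose; not part of either kit: it stays where it is. (Each stock item has at least 30 mm clear on its world +y and -y sides; low tools lie beyond that.)
There are look-alikes about, which are no part of the job. What is shaped like the slim_bangle but black is not meant.

How it is judged:
By the outcome, as a careful person would: the job done as asked, in the order asked, and still so for the second after the job is handed in, with the robot touching nothing.
It also fails if it takes over 115 s, if anything falls off the work surface, if the arm or the gripper's body presses on something with over 40 N, if the wrist force passes 120 N, or if a joint passes its speed limit or range.

ROBOT

A 7-joint arm with a two-finger parallel gripper is mounted at the origin on the work surface. World frame = base frame: x ahead of the robot, y to its left, z up, the work surface at z = 0. Lengths are in mm, angles in rad, forces in N, time in s.
With the tool pointing down it reaches from about 400 to 875 mm from the base axis. Payload 4.4 kg.
Tool frame: the origin (TCP) lies midway between the tips of the shut fingers; the grasp point (between the pads) lies 19 mm behind it; z points along the fingers, y is the line along which they close (so a half turn about z gives the same grasp; the last joint's range is limited). The gripper opens to 85 mm and grips with 20 to 120 N. Pads are 22 mm wide; open, the fingers measure 114 mm over their backs; the gripper's body (76 mm by 85 mm) begins 54 mm behind the grasp point. The pads swing forward as they close: fully open they stand 13 mm farther back than shut.
Start: joints at [1.095, 0.628, 0.038, 1.517, -0.027, 0.996, -0.02], TCP at [259.005, -596.183, 231.313] pointing down, gripper open.
Joint ranges: [-3.06, 3.06], [-0.37, 2.12], [-1.25, 1.32], [0.18, 2.47], [-1.1, 4.24], [0.23, 1.98], [-2.94, 2.94]. Speed limits (rad/s): [2.57, 2.57, 3.14, 3.14, 3.14, 3.14, 3.14].

INTERFACE

Orientations are given as [roll, pitch, yaw] about the fixed x, y, z axes, in that order (R = Rz(yaw) Ry(pitch) Rx(roll)).
In Python, from cell import readout, optics, order gives the robot as it stands.
- The arm moves only by the shell command python3 -m jog 'ROWS'. ROWS is a JSON object of lists of equal length, an entry for each row: "claw": the opening, from 0 (shut) to 1 (fully open); "xyz": the shift along the tool's x, y, z each as a share of 0.1 m, from -1 to 1, a list of three; "twist": the turn, a rotation vector about the tool's x, y, z each as a share of 180 degrees, from -1 to 1, a list of three. A call has 1 to 12 rows; each row shifts and turns the commanded pose from where the row before left it, along the tool's axes as they then stand; what a row does not reach is not made up. A row lasts 1/8 s, in which the tool goes at most 62.5 mm and 10.7 degrees, less where a joint would pass 70% of its speed; a pose out of reach is approached as far as the arm can. A call with a number of a shift or a turn outside -1 to 1 is refused whole. A call with a gripper value outside its range is refused whole. The fingers move at their own pace and stop on an object; the grip force is fixed at half the most. Time passes only in rows, so rows that do not move let the fingers close. It gives the time, the measured TCP pose, the force, the opening and the grip force at its end, in the units of the state.
- readout.read_state(): the state, without advancing time (a new reading comes with each control period).
- optics.get_image(name): name is "scene" or "top" or "wrist"; returns a dict with "color" (420x560x3 uint8, red, green, blue), "fovy" (degrees; the focal length in pixels is half the picture's height over the tangent of half this angle, whatever the lens; pixels are square), "cx", "cy" (the principal point, pixels), "view" (4x4, takes a point from world to camera coordinates). Camera axes: x right, y up, looking along -z (the intrinsics and any distortion apply to the point x, -y, -z); pixel columns grow to the right and rows downward; lengths in mm; the calibration is good to about 2 mm. A picture is of the moment at which its call begins. There is no depth.
- order.finish_job(): hands the job in; it is judged then, once.
Trained networks look in the newest picture that a camera, given by its name, has taken for a name from the list of things; names that differ only in an ending like _2 or _b are one class to them, and where a whole thing is asked for, a point or a joint stands for the part that bears it (a point fixed in the world has none). Each returns a list of dicts, best first, with "score" (0 to 1); they miss things now and then, are a little off and sometimes report something else, mostly with a low value. They report only what shows in the picture. A call takes as long as a camera call. They do not tell look-alikes from the thing itself.
- optics.boxes_of(camera, label): "rect" ([left, top, width, height] in pixels, round what is visible of it).
The state is a dict: "clock": time; "qpos": joint angles; "qd": joint speeds; "tau": joint torques, N m; "eef_pos": TCP position; "tool_rot": TCP orientation; "force": force on the tool from outside, world axes, zero at the start; "torque": the same for the moment, N m; "width": finger opening in mm; "gripper_force": force on a finger pad.
Only numpy, scipy, OpenCV 4.12 (cv2) and the standard library are available. Lean on these libraries where they do the work, as an engineer would, in place of code of your own. Each camera call takes 0.05 s, during which the arm holds its last target. There are 200 camera calls.

## Working session

There is one attempt and no reset: what is moved stays moved. The work goes in short steps, Python scripts to look and compute and a shell command to move; the robot and the scene stay as the last step left them, time stands still between calls to the robot, and variables do not carry over. Pictures are saved under pics/ and viewed, at most 14 in all, crops included, and the job is handed in when it is done.

```bash
ls; mkdir -p pics; python3 - <<'E'
from cell import readout, optics
import cv2
s=readout.read_state();print(s)
for n in ("top","scene"):
    im=optics.get_image(n);cv2.imwrite(f"pics/{n}0.png",im["color"][:,:,::-1])
    print(n,im["fovy"],im["cx"],im["cy"],im["view"],im.keys())
    for l in ["tray_two","tray_three","slim_bangle","cuff_bangle","tall_jar","low_jar","ring_box","doming_block"]:
        print(l,[([round(v) for v in b["rect"]],round(b["score"],2)) for b in optics.boxes_of(n,l)][:4])
E
```

```text
pics
{'clock': 0.0, 'qpos': array([ 1.09521152,  0.62933239,  0.03845874,  1.51836929, -0.02697728,
        0.99631055, -0.01999351]), 'qd': array([ 0.00109456,  0.00214721,  0.00013685,  0.00019781, -0.00033893,
        0.00077581,  0.00067214]), 'tau': array([-3.37843985e-04, -5.63405442e+01,  1.22632205e+00, -1.93444473e+01,
        1.09967461e-02,  1.05367927e-02, -1.54684500e-05]), 'eef_pos': array([ 258.72870231, -595.60282636,  230.3979019 ]), 'tool_rot': array([-3.13969225e+00,  5.34266626e-05,  4.09790113e-01]), 'force': array([-0.52020739,  0.04576236, -0.48154567]), 'torque': array([0.06465909, 0.02997706, 0.02803522]), 'gripper_force': 0.0, 'width': 85.39798867082808}
top 51.163039537576374 277.5845124416338 210.9014233372188 [[-2.75113103e-03 -9.99995927e-01 -7.59375585e-04  4.37444966e+00]
 [ 9.77346721e-01 -2.84952358e-03  2.11625298e-01 -5.70138376e+02]
 [-2.11626599e-01 -1.59964315e-04  9.77350580e-01 -9.88980165e+02]
 [ 0.00000000e+00  0.00000000e+00  0.00000000e+00  1.00000000e+00]] dict_keys(['color', 'fovy', 'cx', 'cy', 'view'])
tray_two [([176, 238, 67, 41], 0.8
[... 442 characters left out ...]
318445658336 [[ 6.90371783e-01  7.23454767e-01 -3.35059511e-05 -3.88967809e+02]
 [-4.61510733e-01  4.40441897e-01  7.70077125e-01  2.40302528e+02]
 [ 5.57130725e-01 -5.31624055e-01  6.37950797e-01 -1.57365624e+03]
 [ 0.00000000e+00  0.00000000e+00  0.00000000e+00  1.00000000e+00]] dict_keys(['color', 'fovy', 'cx', 'cy', 'view'])
tray_two [([265, 164, 51, 26], 0.63)]
tray_three [([172, 194, 79, 50], 0.74)]
slim_bangle [([257, 208, 21, 20], 0.79), ([316, 208, 17, 16], 0.55)]
cuff_bangle [([262, 231, 20, 20], 0.83)]
tall_jar [([211, 246, 15, 30], 0.63), ([342, 143, 12, 13], 0.58)]
low_jar [([133, 261, 15, 25], 0.6)]
ring_box [([342, 148, 10, 10], 0.59)]
doming_block [([340, 173, 14, 16], 0.47)]
```

```bash
python3 - <<'E'
import cv2
a=cv2.imread("pics/top0.png")[130:310,70:490]
cv2.imwrite("pics/topcrop.png",cv2.resize(a,(800,343),interpolation=cv2.INTER_CUBIC))
b=cv2.imread("pics/scene0.png")[120:310,100:400]
cv2.imwrite("pics/scenecrop.png",cv2.resize(b,(800,507),interpolation=cv2.INTER_CUBIC))
E
```

```text
(no output)
```

View pics/topcrop.png

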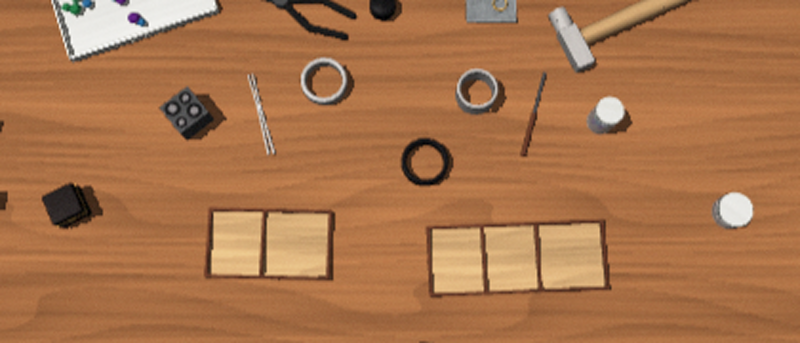

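View pics/scenecrop.png

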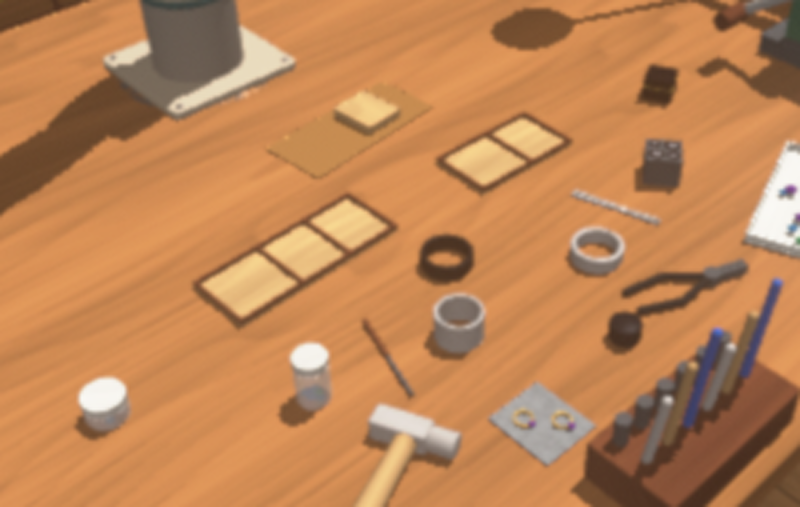

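```bash
cat > h.py <<'E'
import numpy as np, cv2
from cell import readout, optics
def K(im):
    f=210/np.tan(np.radians(im["fovy"]/2)); return f
def ray(im,u,v,z):
    f=K(im);V=np.array(im["view"]);R,t=V[:3,:3],V[:3,3]
    d=R.T@np.array([(u-im["cx"])/f,-(v-im["cy"])/f,-1]);c=-R.T@t
    return c+d*(z-c[2])/d[2]
def proj(im,p):
    V=np.array(im["view"]);q=V[:3,:3]@np.array(p,float)+V[:3,3];f=K(im)
    return im["cx"]-f*q[0]/q[2]*1, im["cy"]+f*q[1]/q[2]
E
python3 - <<'E'
from h import *
im=optics.get_image("top")
P={"t2":([(210,208),(334,211),(332,279),(206,278)],10),"t3":([(427,228),(604,221),(609,288),(430,296)],10),
"slim":([(325,80)],20),"cuff":([(478,89)],36),"tall":([(609,111)],60),"low":([(736,209)],30),"box":([(66,202)],35),"dome":([(187,109)],40),"black":([(427,161)],20)}
for k,(pts,z) in P.items():
    w=np.array([ray(im,70+(x+.5)/1.905-.5,130+(y+.5)/1.905-.5,z) for x,y in pts])
    print(k,w[:,:2].round(0).tolist(),w.mean(0).round(0)[:2])
w=optics.get_image("wrist");V=w["view"];print(w["fovy"],w["cx"],w["cy"],-V[:3,:3].T@V[:3,3],V[:3,:3].round(3))
cv2.imwrite("pics/w0.png",w["color"][:,:,::-1])
E
```

```text
t2 [[511.0, 245.0], [506.0, 83.0], [419.0, 85.0], [420.0, 246.0]] [464. 165.]
t3 [[484.0, -37.0], [492.0, -267.0], [406.0, -268.0], [397.0, -40.0]] [ 445. -153.]
slim [[681.0, 97.0]] [681.  97.]
cuff [[663.0, -105.0]] [ 663. -105.]
tall [[626.0, -268.0]] [ 626. -268.]
low [[505.0, -431.0]] [ 505. -431.]
box [[515.0, 423.0]] [515. 423.]
dome [[636.0, 274.0]] [636. 274.]
black [[570.0, -38.0]] [570. -38.]
63.71492035320403 285.5799763916262 209.74805679189953 [ 335.63353149 -563.1478948   373.46551894] [[ 0.398 -0.917 -0.001]
 [ 0.869  0.378 -0.319]
 [ 0.293  0.127  0.948]]
```

View pics/w0.png

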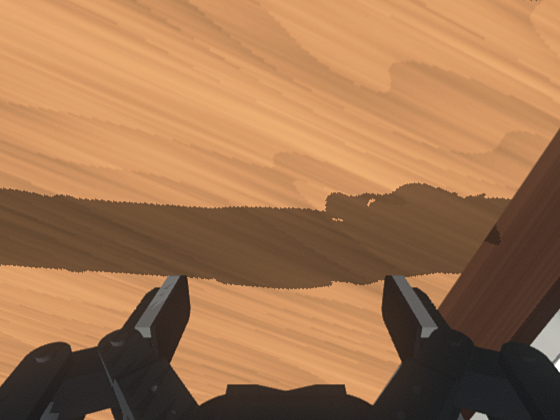

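```bash
python3 -m jog '{"claw":[1,1,1,1,1,1,1,1,1,1,1,1],"xyz":[[0,0,0],[0,0,0],[0,0,0],[0.32,-0.53,0],[0.32,-0.53,0],[0.32,-0.53,0],[0.32,-0.53,0],[0.32,-0.53,0],[0.32,-0.53,0],[0.32,-0.53,0],[0.32,-0.53,0],[0.32,-0.53,0]],"twist":[[0,0,0.0435],[0,0,0.0435],[0,0,0.0435],[0,0,0],[0,0,0],[0,0,0],[0,0,0],[0,0,0],[0,0,0],[0,0,0],[0,0,0],[0,0,0]]}'
```

```text
clock: 2.5
eef_pos: [548.2, -117.5, 231.6]
tool_rot: [3.141, -0.001, -0.0]
force: [0.5, -1.3, 0.9]
width: 85.1
gripper_force: 0.0
```

```bash
python3 -m jog '{"claw":[1,1,1,1,1],"xyz":[[0.32,-0.53,0],[0.32,-0.53,0],[0.32,-0.53,0],[0.32,-0.53,0],[0,0,0]],"twist":[[0,0,0],[0,0,0],[0,0,0],[0,0,0],[0,0,0]]}'; cat >> h.py <<'E'
def see(name,pts,labels=(),cam="wrist"):
    "picture with model points (world) marked as crosses; boxes listed"
    im=optics.get_image(cam);c=im["color"][:,:,::-1].copy();cv2.imwrite(f"pics/{name}_raw.png",c)
    for p in pts:
        u,v=proj(im,p);cv2.drawMarker(c,(int(round(u)),int(round(v))),(0,255,0),0,7,1)
    cv2.imwrite(f"pics/{name}.png",c)
    for l in labels:
        for b in optics.boxes_of(cam,l)[:2]:print(l,np.round(b["rect"]).tolist(),round(b["score"],2))
    return im
def circ(x,y,z,r,n=24):
    return [(x+r*np.cos(a),y+r*np.sin(a),z) for a in np.linspace(0,2*np.pi,n,endpoint=False)]
E
python3 - <<'E'
from h import *
print(readout.read_state()["eef_pos"])
see("w1",circ(681,97,20,31)+circ(681,97,20,25,12)+[(681,97,0)],["slim_bangle"])
E
```

```text
clock: 3.12
eef_pos: [676.2, 100.8, 230.4]
tool_rot: [-3.137, -0.001, 0.009]
force: [0.2, -0.1, -0.5]
width: 85.7
gripper_force: 0.0
[676.24121878 100.78524472 230.38206301]
slim_bangle [371.0, 238.0, 61.0, 48.0] 0.72
slim_bangle [255.0, 141.0, 65.0, 57.0] 0.6
```

View pics/w1.png

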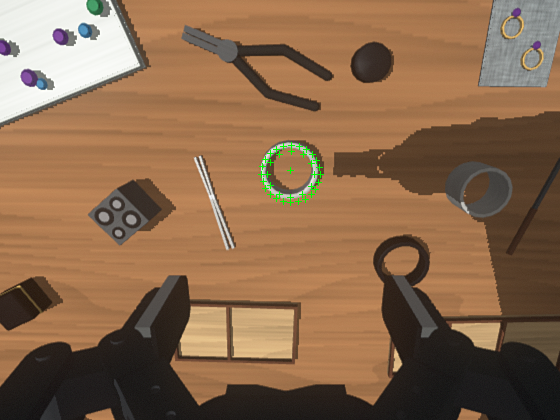

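```bash
python3 -m jog '{"claw":[1,1,1,1,1,1,0,0,0,0,0],"xyz":[[0.07,0.04,0.5],[0,0,0.55],[0,0,0.55],[0,0,0.46],[0,0,0.2],[0,0,0],[0,0,0],[0,0,0],[0,0,0],[0,0,0],[0,0,0]],"twist":[[0,0,0],[0,0,0],[0,0,0],[0,0,0],[0,0,0],[0,0,0],[0,0,0],[0,0,0],[0,0,0],[0,0,0],[0,0,0]]}'
```

```text
clock: 4.6
eef_pos: [684.4, 88.9, 8.5]
tool_rot: [-3.141, -0.005, -0.0]
force: [-0.6, 0.4, 5.6]
width: 58.5
gripper_force: 64.8
```

```bash
python3 - <<'E'
from h import *
print(readout.read_state())
see("w2",circ(684,97,20,31))
E
```

```text
{'clock': 4.6, 'qpos': array([-0.22199532,  0.95342282,  0.09386468,  1.53773548, -0.12592094,
        0.65130697, -1.63856419]), 'qd': array([ 0.00099679,  0.00054921,  0.00117827,  0.00054468, -0.00100044,
       -0.00023491, -0.00080187]), 'tau': array([-2.05015764e-02, -6.13191390e+01,  2.50410430e+00, -1.29564920e+01,
        1.45458578e-02, -1.88394324e-01,  5.92380573e-03]), 'eef_pos': array([684.35299479,  88.89102976,   8.46785592]), 'tool_rot': array([-3.14103964e+00, -5.00305343e-03, -1.72143613e-04]), 'force': array([-0.59753845,  0.35456297,  5.57322063]), 'torque': array([-0.00099343,  0.09990246,  0.00457101]), 'gripper_force': 64.84188716858625, 'width': 58.47169357464288}
```

View pics/w2.png

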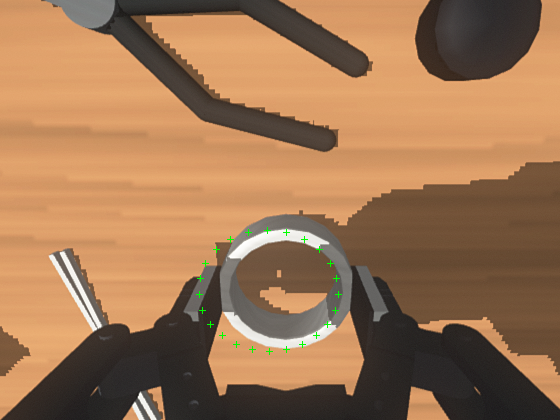

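```bash
python3 -m jog '{"claw":[0,0,0,0,0,0,0,0],"xyz":[[0,0,-0.4],[0,0,-0.5],[-0.55,-0.1,0],[-0.55,-0.1,0],[-0.55,-0.1,0],[-0.55,-0.1,0],[0,0,0],[0,0,0]],"twist":[[0,0,0],[0,0,0],[0,0,0],[0,0,0],[0,0,0],[0,0,0],[0,0,0],[0,0,0]]}'
python3 - <<'E'
from h import *
print(readout.read_state()["eef_pos"])
def tray(cx,cy,yaw,L,divs):
    c,s=np.cos(yaw),np.sin(yaw);o=[]
    for x in np.linspace(-45,45,7):
        for y in [-L/2,L/2]+divs: o.append((cx+c*x-s*y,cy+s*x+c*y,10))
    for y in np.linspace(-L/2,L/2,13):
        for x in (-45,45): o.append((cx+c*x-s*y,cy+s*x+c*y,10))
    return o
see("w3",tray(464,165,-.02,160,[8]))
see("t3",tray(464,165,-.02,160,[8])+tray(445,-153,.037,230,[-27,43]),cam="top")
a=cv2.imread("pics/t3.png")[215:310,150:410]
cv2.imwrite("pics/t3c.png",cv2.resize(a,(780,285),interpolation=cv2.INTER_NEAREST))
E
```

```text
clock: 5.65
eef_pos: [464.1, 129.2, 96.6]
tool_rot: [-3.141, -0.004, 0.0]
force: [0.6, -0.8, 0.7]
width: 58.2
gripper_force: 64.7
[464.1196801  129.21367477  96.62597903]
```

View pics/w3.png

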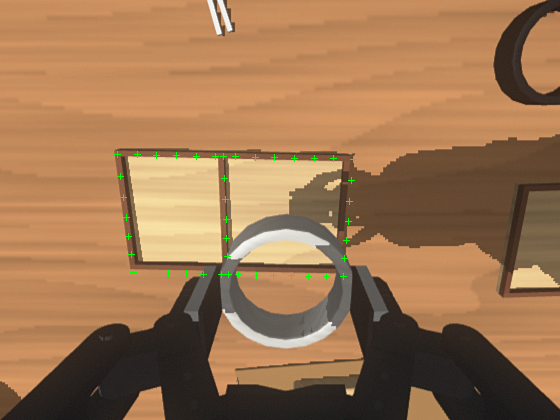

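View pics/t3c.png

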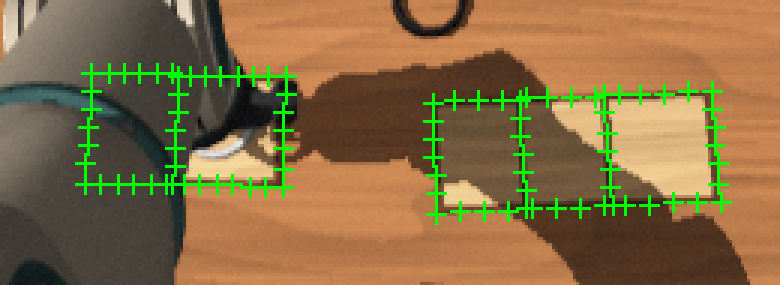

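```bash
python3 -m jog '{"claw":[0,0,0,0,0],"xyz":[[0,0,0.45],[0,0,0.25],[0,0,0.1],[0,0,0.03],[0,0,0]],"twist":[[0,0,0],[0,0,0],[0,0,0],[0,0,0],[0,0,0]]}'
```

```text
clock: 6.38
eef_pos: [463.4, 128.6, 12.7]
tool_rot: [-3.142, -0.002, -0.001]
force: [0.2, 0.3, -1.3]
width: 58.2
gripper_force: 64.7
```

```bash
python3 -m jog '{"claw":[0.9,0.9,0.9,0.9,0.9,0.9,0.9],"xyz":[[0,0,0],[0,0,0],[0,0,0],[0,0,-0.2],[0,0,-0.5],[0,0,-0.6],[0,0,0]],"twist":[[0,0,0],[0,0,0],[0,0,0],[0,0,0],[0,0,0],[0,0,0],[0,0,0]]}'
python3 - <<'E'
from h import *
print(readout.read_state()["eef_pos"])
see("w4",circ(465,130,24,31))
E
```

```text
clock: 7.25
eef_pos: [465.0, 129.6, 146.3]
tool_rot: [-3.139, -0.008, -0.0]
force: [0.8, 0.9, -1.3]
width: 76.9
gripper_force: 0.0
[465.04199962 129.58480856 146.28662448]
```

View pics/w4.png

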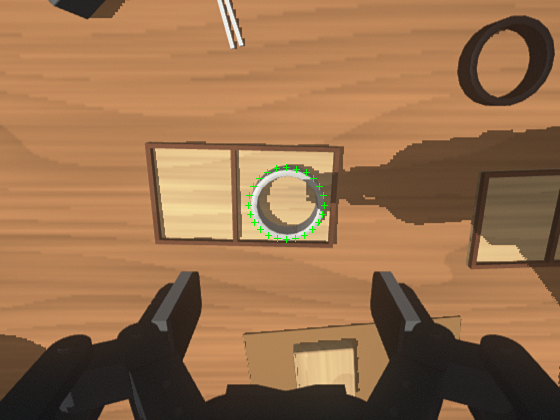

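```bash
python3 -m jog '{"claw":[0.9,0.9,0.9,0.9,0.9,0.8,0.7,0.7,0.7],"xyz":[[0.23,0.57,-0.1],[0.23,0.57,-0.1],[0.23,0.57,-0.1],[0.23,0.57,0],[0.23,0.57,0],[0.23,0.57,0],[0.23,0.57,0],[0,0,0],[0,0,0]],"twist":[[0,0,0],[0,0,0],[0,0,0],[0,0,0],[0,0,0],[0,0,0],[0,0,0],[0,0,0],[0,0,0]]}'
python3 - <<'E'
from h import *
print(readout.read_state()["eef_pos"])
im=see("w5",circ(626,-268,60,18)+circ(663,-105,36,27)+circ(505,-431,30,22),["tall_jar","cuff_bangle","low_jar"])
E
```

```text
clock: 8.43
eef_pos: [621.9, -269.1, 170.2]
tool_rot: [-3.139, 0.003, -0.0]
force: [0.4, 0.2, 0.1]
width: 59.9
gripper_force: 0.0
[ 621.92327714 -269.13992939  170.15537609]
tall_jar [265.0, 162.0, 47.0, 57.0] 0.72
cuff_bangle [51.0, 109.0, 84.0, 68.0] 0.85
low_jar [418.0, 272.0, 56.0, 54.0] 0.83
```

View pics/w5.png

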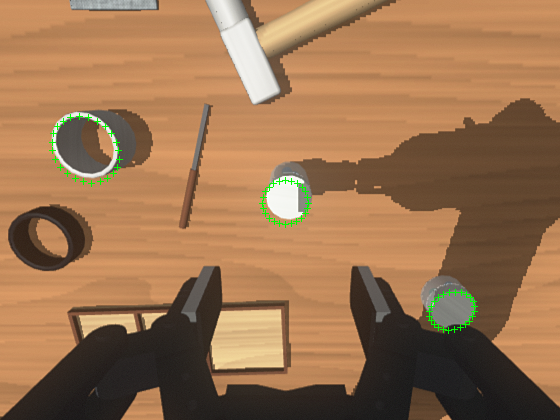

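```bash
python3 -m jog '{"claw":[0.7,0.7,0.7,0.7,0,0,0,0,0],"xyz":[[0.065,0.01,0.5],[0,0,0.5],[0,0,0.42],[0,0,0],[0,0,0],[0,0,0],[0,0,0],[0,0,0],[0,0,-0.3]],"twist":[[0,0,0],[0,0,0],[0,0,0],[0,0,0],[0,0,0],[0,0,0],[0,0,0],[0,0,0],[0,0,0]]}'
```

```text
clock: 9.75
eef_pos: [628.2, -270.5, 59.7]
tool_rot: [-3.14, 0.003, -0.0]
force: [-0.1, 0.6, -0.1]
width: 34.0
gripper_force: 59.8
```

```bash
python3 -m jog '{"claw":[0,0,0,0,0,0,0,0,0,0,0,0],"xyz":[[0,0,-0.5],[-0.18,-0.53,-0.2],[-0.18,-0.53,0],[-0.18,-0.53,0],[-0.18,-0.53,0],[-0.18,-0.53,0],[-0.18,-0.53,0],[-0.18,-0.53,0],[-0.18,-0.53,0],[-0.18,-0.53,0],[0,0,0],[0,0,0]],"twist":[[0,0,0],[0,0,0],[0,0,0],[0,0,0],[0,0,0],[0,0,0],[0,0,0],[0,0,0],[0,0,0],[0,0,0],[0,0,0],[0,0,0]]}'
python3 - <<'E'
from h import *
print(readout.read_state()["eef_pos"])
im=see("w6",[])
E
```

```text
clock: 11.25
eef_pos: [468.0, 205.4, 130.9]
tool_rot: [3.141, -0.001, 0.0]
force: [0.6, -0.5, -0.3]
width: 34.1
gripper_force: 60.0
[468.04033019 205.43374597 130.9033347 ]
```

View pics/w6.png

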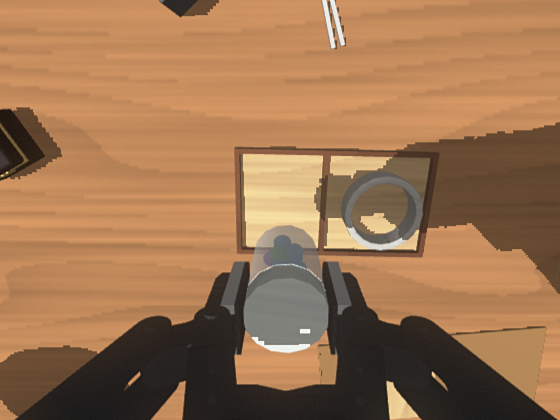

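```bash
python3 -m jog '{"claw":[0,0,0,0,0,0],"xyz":[[-0.01,-0.03,0.4],[0,0,0.35],[0,0,0.15],[0,0,0.05],[0,0,0],[0,0,0]],"twist":[[0,0,0],[0,0,0],[0,0,0],[0,0,0],[0,0,0],[0,0,0]]}'
```

```text
clock: 12.05
eef_pos: [466.7, 206.7, 36.9]
tool_rot: [3.141, 0.001, -0.003]
force: [-3.5, -3.1, 9.3]
width: 34.2
gripper_force: 60.8
```

```bash
python3 -m jog '{"claw":[0.6,0.6,0.6,0.6,0.7,0.7,0.7],"xyz":[[0,0,0],[0,0,0],[0,0,0],[0,0,-0.4],[0,0,-0.5],[0,0,-0.4],[0,0,0]],"twist":[[0,0,0],[0,0,0],[0,0,0],[0,0,0],[0,0,0],[0,0,0],[0,0,0]]}'
python3 - <<'E'
from h import *
print(readout.read_state()["eef_pos"])
im=see("w7",circ(466.7,207,64,18))
E
```

```text
clock: 12.92
eef_pos: [468.7, 209.7, 168.2]
tool_rot: [-3.139, -0.006, -0.0]
force: [0.2, -0.5, -1.2]
width: 59.6
gripper_force: 0.0
[468.71898388 209.70598249 168.1757049 ]
```

View pics/w7.png

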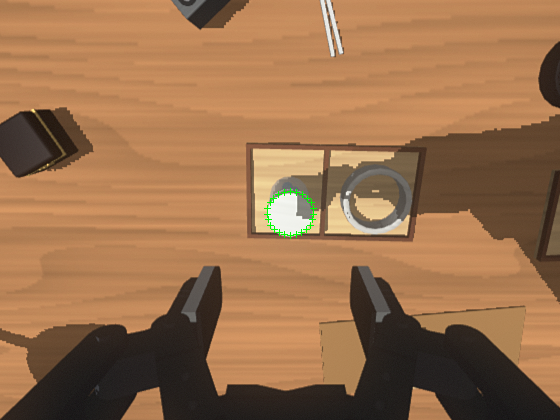

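```bash
python3 -m jog '{"claw":[0.7,0.85,0.85,0.85,0.85,0.85,0.85,0.85,0.85],"xyz":[[0.28,0.45,0],[0.28,0.45,0],[0.28,0.45,0],[0.28,0.45,0],[0.28,0.45,0],[0.28,0.45,0],[0.28,0.45,0],[0,0,0],[0,0,0]],"twist":[[0,0,0],[0,0,0],[0,0,0],[0,0,0],[0,0,0],[0,0,0],[0,0,0],[0,0,0],[0,0,0]]}'
cat >> h.py <<'E'
def pbox(im,pts):
    q=np.array([proj(im,p) for p in pts]);a=q.min(0);return np.r_[a,q.max(0)-a].round(0).tolist()
def cyl(x,y,r,h,z0=0): return circ(x,y,z0,r)+circ(x,y,z0+h,r)
E
python3 - <<'E'
from h import *
print([readout.read_state()["eef_pos"].round(1)])
im=see("w8",[],["cuff_bangle"]); print(pbox(im,cyl(665,-105,27,36)))
print([readout.read_state()["eef_pos"].round(1)])
E
```

```text
clock: 14.1
eef_pos: [661.3, -105.5, 163.2]
tool_rot: [-3.14, 0.004, -0.0]
force: [-0.2, 0.3, 0.6]
width: 72.5
gripper_force: 0.0
[array([ 661.3, -105.5,  163.2])]
cuff_bangle [252.0, 155.0, 65.0, 68.0] 0.85
[253.0, 157.0, 65.0, 70.0]
[array([ 661.7, -104.2,  164.2])]
```

```bash
python3 -m jog '{"claw":[0.85,0.85,0.85,0.85,0.85,0,0,0,0,0,0,0],"xyz":[[0.04,0,0.5],[0,0,0.5],[0,0,0.4],[0,0,0.13],[0,0,0],[0,0,0],[0,0,0],[0,0,0],[0,0,0],[0,0,0],[0,0,0],[0,0,0]],"twist":[[0,0,0],[0,0,0],[0,0,0],[0,0,0],[0,0,0],[0,0,0],[0,0,0],[0,0,0],[0,0,0],[0,0,0],[0,0,0],[0,0,0]]}'
```

```text
clock: 15.7
eef_pos: [668.5, -106.5, 14.9]
tool_rot: [3.141, -0.004, -0.0]
force: [-0.7, -0.1, 7.7]
width: 51.3
gripper_force: 63.3
```

```bash
python3 -m jog '{"claw":[0,0,0,0,0,0,0,0,0],"xyz":[[0,0,-0.4],[0,0,-0.5],[-0.44,0.234,0],[-0.44,0.234,0],[-0.44,0.234,0],[-0.44,0.234,0],[-0.44,0.234,0],[0,0,0],[0,0,0]],"twist":[[0,0,0],[0,0,0],[0,0,0],[0,0,0],[0,0,0],[0,0,0],[0,0,0],[0,0,0],[0,0,0]]}'
python3 - <<'E'
from h import *
print([readout.read_state()["eef_pos"].round(1)])
def tray(cx,cy,yaw,L,divs):
    c,s=np.cos(yaw),np.sin(yaw);o=[]
    for x in np.linspace(-45,45,7):
        for y in [-L/2,L/2]+divs: o.append((cx+c*x-s*y,cy+s*x+c*y,10))
    for y in np.linspace(-L/2,L/2,13):
        for x in (-45,45): o.append((cx+c*x-s*y,cy+s*x+c*y,10))
    return o
im=see("w9",tray(446.5,-153,.037,230,[-27,43]),["tray_three"])
print([readout.read_state()["eef_pos"].round(1)])
E
```

```text
clock: 16.82
eef_pos: [447.6, -223.4, 103.1]
tool_rot: [3.141, -0.002, -0.001]
force: [0.7, -0.1, -1.2]
width: 51.8
gripper_force: 62.9
[array([ 447.6, -223.4,  103.1])]
tray_three [21.0, 150.0, 328.0, 121.0] 0.63
[array([ 448.2, -222.7,  102.7])]
```

View pics/w9.png

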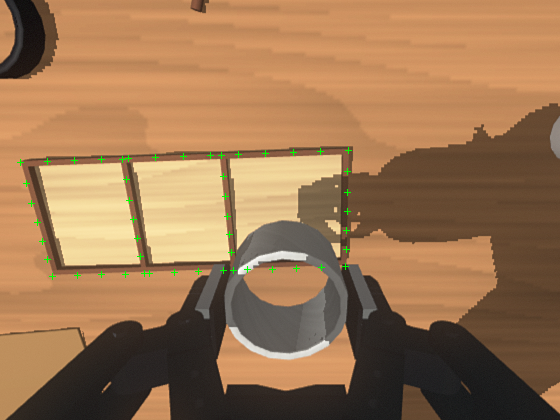

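```bash
python3 -m jog '{"claw":[0,0,0,0,0,0],"xyz":[[0.015,0.01,0.4],[0,0,0.25],[0,0,0.12],[0,0,0.05],[0,0,0.02],[0,0,0]],"twist":[[0,0,0],[0,0,0],[0,0,0],[0,0,0],[0,0,0],[0,0,0]]}'
```

```text
clock: 17.68
eef_pos: [448.8, -224.4, 19.1]
tool_rot: [3.141, -0.002, -0.0]
force: [0.0, -0.1, -1.6]
width: 51.2
gripper_force: 63.0
```

```bash
python3 -m jog '{"claw":[0,0.85,0.85,0.85,0.85,0.85,0.8,0.8,0.8,0.8,0.8,0.8],"xyz":[[0,0,0.02],[0,0,0],[0,0,0],[0,0,-0.2],[0,0,-0.5],[0,0,-0.5],[0.15,0.52,-0.2],[0.15,0.52,0],[0.15,0.52,0],[0.15,0.52,0],[0,0,0],[0,0,0]],"twist":[[0,0,0],[0,0,0],[0,0,0],[0,0,0],[0,0,0],[0,0,0],[0,0,0],[0,0,0],[0,0,0],[0,0,0],[0,0,0],[0,0,0]]}'
python3 - <<'E'
from h import *
print([readout.read_state()["eef_pos"].round(1)])
im=see("w10",[],["low_jar","cuff_bangle"]); print(pbox(im,cyl(508,-431,22,30)),pbox(im,cyl(449,-224,27,36,4)))
print([readout.read_state()["eef_pos"].round(1)])
E
```

```text
clock: 19.18
eef_pos: [507.6, -431.2, 155.6]
tool_rot: [-3.14, 0.001, -0.0]
force: [0.4, 0.4, 0.7]
width: 68.3
gripper_force: 0.0
[array([ 507.6, -431.2,  155.6])]
low_jar [259.0, 168.0, 54.0, 60.0] 0.88
low_jar [0.0, 204.0, 127.0, 93.0] 0.39
cuff_bangle [12.0, 226.0, 85.0, 72.0] 0.76
[260.0, 168.0, 53.0, 58.0] [13.0, 226.0, 86.0, 72.0]
[array([ 508.3, -430.3,  156.3])]
```

```bash
python3 -m jog '{"claw":[0.8,0.8,0.8,0.8,0.8,0,0,0,0,0,0,0],"xyz":[[0,0,0.5],[0,0,0.5],[0,0,0.36],[0,0,0.1],[0,0,0],[0,0,0],[0,0,0],[0,0,0],[0,0,0],[0,0,0],[0,0,0],[0,0,0]],"twist":[[0,0,0],[0,0,0],[0,0,0],[0,0,0],[0,0,0],[0,0,0],[0,0,0],[0,0,0],[0,0,0],[0,0,0],[0,0,0],[0,0,0]]}'
```

```text
clock: 20.82
eef_pos: [509.4, -433.2, 12.8]
tool_rot: [3.139, -0.003, -0.0]
force: [-0.6, 0.3, 6.5]
width: 42.0
gripper_force: 60.8
```

```bash
python3 -m jog '{"claw":[0,0,0,0,0,0,0,0,0],"xyz":[[0,0,-0.5],[0,0,-0.5],[-0.124,-0.574,0],[-0.124,-0.574,0],[-0.124,-0.574,0],[-0.124,-0.574,0],[-0.124,-0.574,0],[0,0,0],[0,0,0]],"twist":[[0,0,0],[0,0,0],[0,0,0],[0,0,0],[0,0,0],[0,0,0],[0,0,0],[0,0,0],[0,0,0]]}'
python3 - <<'E'
from h import *
print([readout.read_state()["eef_pos"].round(1)])
optics.get_image("wrist")
print([readout.read_state()["eef_pos"].round(1)])
E
```

```text
clock: 21.95
eef_pos: [447.1, -145.8, 111.2]
tool_rot: [3.14, -0.003, 0.0]
force: [-0.2, -0.3, -1.2]
width: 42.1
gripper_force: 61.0
[array([ 447.1, -145.8,  111.2])]
[array([ 447.1, -146.6,  111. ])]
```

```bash
python3 -m jog '{"claw":[0,0,0,0,0,0,0.62,0.62,0.62,0.62,0.62,0.62],"xyz":[[0,0,0.4],[0,0,0.35],[0,0,0.13],[0,0,0.05],[0,0,0.02],[0,0,0],[0,0,0],[0,0,0],[0,0,-0.2],[0,0,-0.5],[0,0,-0.5],[0,0,0]],"twist":[[0,0,0],[0,0,0],[0,0,0],[0,0,0],[0,0,0],[0,0,0],[0,0,0],[0,0,0],[0,0,0],[0,0,0],[0,0,0],[0,0,0]]}'
python3 - <<'E'
from h import *
print([readout.read_state()["eef_pos"].round(1)])
im=see("w11",[],["low_jar","cuff_bangle"]); print(pbox(im,cyl(447,-146,22,30,4)),pbox(im,cyl(449,-224,27,36,4)))
E
```

```text
clock: 23.5
eef_pos: [448.6, -146.2, 138.5]
tool_rot: [3.14, -0.007, -0.0]
force: [-0.7, 0.1, -1.0]
width: 53.2
gripper_force: 0.0
[array([ 448.6, -146.2,  138.5])]
cuff_bangle [344.0, 171.0, 79.0, 76.0] 0.62
[257.0, 177.0, 57.0, 63.0] [345.0, 168.0, 80.0, 78.0]
```

```bash
python3 -m jog '{"claw":[0.62,0.8,0.8,0.8,0.8,0.8,0.8,0.8,0.8,0.8,0.8,0.8],"xyz":[[0.07,-0.57,-0.2],[0.07,-0.57,-0.2],[0.07,-0.57,0],[0.07,-0.57,0],[0.07,-0.57,0],[0.07,-0.57,0],[0.07,-0.57,0],[0.07,-0.57,0],[0.07,-0.57,0],[0.07,-0.57,0],[0,0,0],[0,0,0]],"twist":[[0,0,0],[0,0,0],[0,0,0],[0,0,0],[0,0,0],[0,0,0],[0,0,0],[0,0,0],[0,0,0],[0,0,0],[0,0,0],[0,0,0]]}'
python3 - <<'E'
from h import *
print([readout.read_state()["eef_pos"].round(1)], readout.read_state()["qpos"])
im=optics.get_image("wrist");print(optics.boxes_of("wrist","ring_box")[:2])
g=cv2.cvtColor(im["color"],cv2.COLOR_RGB2HSV)
cv2.imwrite("pics/w12.png",cv2.resize(im["color"][100:300,140:420,::-1],(784,560),interpolation=cv2.INTER_CUBIC))
E
```

```text
clock: 25.15
eef_pos: [515.7, 423.2, 173.3]
tool_rot: [3.138, 0.002, -0.001]
force: [0.9, -0.4, -0.6]
width: 68.2
gripper_force: 0.0
[array([515.7, 423.2, 173.3])] [-1.01124906  0.76969073  0.51065534  1.52797949 -0.426418    0.96042913
 -1.94426633]
[]
```

View pics/w12.png

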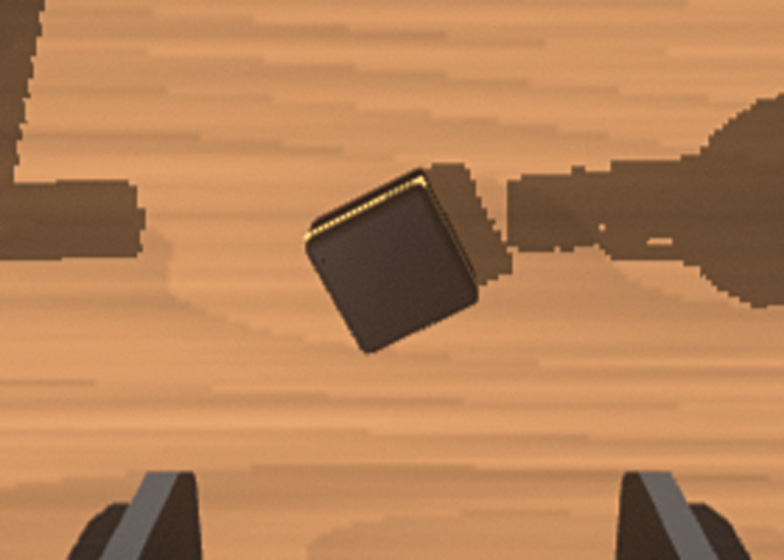

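```bash
python3 - <<'E'
from h import *
im=optics.get_image("wrist")
w=np.array([ray(im,140+(x+.5)/2.8-.5,100+(y+.5)/2.8-.5,35)[:2] for x,y in [(307,240),(422,178),(477,300),(368,352)]])
d=np.roll(w,-1,0)-w;print(w.round(0),w.mean(0),np.linalg.norm(d,axis=1),(np.degrees(np.arctan2(d[:,1],d[:,0]))%90))
print([readout.read_state()["eef_pos"].round(1)])
E
```

```text
[[527. 454.]
 [546. 418.]
 [508. 401.]
 [490. 436.]] [517.75502632 427.12573345] [40.04203625 42.28762659 38.54264007 41.07316747] [28.400733   24.11468211 26.72197949 26.10613975]
[array([516.6, 422.5, 174.9])]
```

```bash
python3 -m jog '{"claw":[0.8,0.8,0.8,0.8,0.8,0.8,0.8,0.8],"xyz":[[0.015,-0.045,0],[0,0,0],[0,0,0],[0,0,0.5],[0,0,0.5],[0,0,0.4],[0,0,0.23],[0,0,0]],"twist":[[0,0,-0.048],[0,0,-0.048],[0,0,-0.048],[0,0,0],[0,0,0],[0,0,0],[0,0,0],[0,0,0]]}'
```

```text
clock: 26.3
eef_pos: [517.2, 428.0, 11.2]
tool_rot: [3.141, 0.003, 0.451]
force: [-0.7, -0.5, 0.6]
width: 68.3
gripper_force: 0.0
```

```bash
python3 -m jog '{"claw":[0,0,0,0,0,0,0,0,0],"xyz":[[0,0,0],[0,0,0],[0,0,0],[0,0,0],[0,0,0],[0,0,0],[0,0,0],[0,0,-0.4],[0,0,-0.5]],"twist":[[0,0,0],[0,0,0],[0,0,0],[0,0,0],[0,0,0],[0,0,0],[0,0,0],[0,0,0],[0,0,0]]}'
```

```text
clock: 27.42
eef_pos: [516.8, 428.9, 102.8]
tool_rot: [3.141, 0.002, 0.452]
force: [1.2, 1.4, -0.5]
width: 40.8
gripper_force: 61.8
```

```bash
python3 -m jog '{"claw":[0,0,0,0,0,0,0,0,0,0,0,0],"xyz":[[0,0,-0.1],[0,0,-0.1],[0,0,-0.1],[-0.1,0.557,0],[-0.1,0.557,0],[-0.1,0.557,0],[-0.1,0.557,0],[-0.1,0.557,0],[-0.1,0.557,0],[-0.1,0.557,0],[-0.1,0.557,0],[-0.1,0.557,0]],"twist":[[0,0,0.044],[0,0,0.044],[0,0,0.044],[0,0,0],[0,0,0],[0,0,0],[0,0,0],[0,0,0],[0,0,0],[0,0,0],[0,0,0],[0,0,0]]}'
python3 - <<'E'
from h import *
for i in range(3):
    optics.get_image("wrist")
    print([readout.read_state()["eef_pos"].round(1)])
print(readout.read_state()["tool_rot"])
im=see("w13",[],["low_jar","ring_box","tray_three"])
print(pbox(im,cyl(447,-146,22,30,4)))
E
```

```text
clock: 28.92
eef_pos: [446.6, -76.7, 133.0]
tool_rot: [3.142, -0.002, 0.038]
force: [0.7, -0.1, -0.5]
width: 40.7
gripper_force: 61.8
[array([445.2, -86.5, 133.7])]
[array([445.8, -82.6, 133.5])]
[array([446.3, -78.8, 133.2])]
[ 3.14032540e+00 -1.62142791e-03  2.96424271e-02]
low_jar [339.0, 179.0, 65.0, 66.0] 0.95
ring_box [238.0, 239.0, 98.0, 113.0] 0.57
tray_three [0.0, 113.0, 95.0, 113.0] 0.73
tray_three [234.0, 145.0, 295.0, 110.0] 0.69
[340.0, 177.0, 64.0, 64.0]
```

```bash
python3 -m jog '{"claw":[0,0,0,0,0],"xyz":[[0,0,0],[0,0,0.4],[0,0,0.3],[0,0,0.2],[0,0,0]],"twist":[[0,0,0],[0,0,0],[0,0,0],[0,0,0],[0,0,0]]}'
```

```text
clock: 29.9
eef_pos: [445.8, -74.1, 41.2]
tool_rot: [-3.141, 0.003, 0.039]
force: [0.1, -0.4, -1.2]
width: 40.9
gripper_force: 61.8
```

```bash
python3 -m jog '{"claw":[0,0,0,0,0.6,0.6,0.6,0.6,0.6,0.6,0.6,0.6],"xyz":[[0,0.01,0.15],[0,0,0.07],[0,0,0.02],[0,0,0],[0,0,0],[0,0,0],[0,0,-0.2],[0,0,-0.5],[0,0,-0.5],[0,0,-0.4],[0,0,0],[0,0,0]],"twist":[[0,0,0],[0,0,0],[0,0,0],[0,0,0],[0,0,0],[0,0,0],[0,0,0],[0,0,0],[0,0,0],[0,0,0],[0,0,0],[0,0,0]]}'
python3 - <<'E'
from h import *
print([readout.read_state()["eef_pos"].round(1)])
im=see("w14",[],["low_jar","cuff_bangle","ring_box","slim_bangle","tall_jar"])
b=[(446+x,-75+y,z) for x in(-21,21) for y in(-21,21) for z in(4,39)]
print(pbox(im,cyl(447,-146,22,30,4)),pbox(im,cyl(449,-224,27,36,4)),pbox(im,b))
E
```

```text
clock: 31.4
eef_pos: [446.2, -75.6, 178.1]
tool_rot: [-3.141, 0.0, 0.038]
force: [-0.1, -0.7, -1.4]
width: 51.0
gripper_force: 0.0
[array([446.2, -75.6, 178.1])]
low_jar [335.0, 172.0, 56.0, 53.0] 0.77
cuff_bangle [410.0, 165.0, 73.0, 66.0] 0.94
ring_box [262.0, 170.0, 48.0, 53.0] 0.74
slim_bangle [202.0, 3.0, 82.0, 79.0] 0.95
slim_bangle [19.0, 128.0, 86.0, 71.0] 0.67
tall_jar [0.0, 152.0, 2.0, 20.0] 0.43
[336.0, 166.0, 54.0, 55.0] [412.0, 162.0, 78.0, 68.0] [261.0, 165.0, 50.0, 56.0]
```

View pics/w14.png

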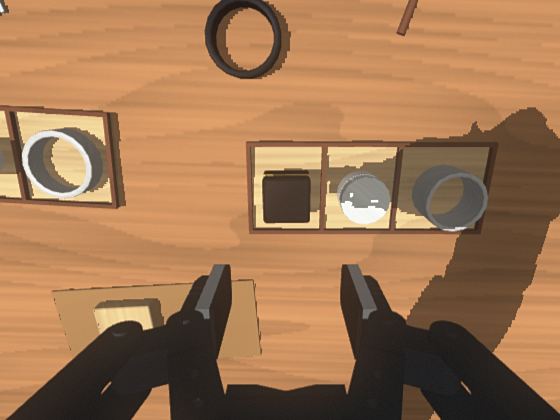

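```bash
python3 -c "
from cell import order
print(order.finish_job())"
```

```text
the job is handed in; nothing more can be done
None
```

The job is handed in: both trays are made up as asked and in that order. The wrist camera showed each item upright in its compartment and clear of the lips. The doming block was never touched, and the last clock reading before hand-in was about 31 s.

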